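# Set the lamp and show the apprentice the next piece and tool

### The arm

A 7-joint arm with a two-finger parallel gripper is mounted at the origin on the work surface. World frame = base frame: x ahead of the robot, y to its left, z up, the work surface at z = 0. Lengths are in m, angles in rad, forces in N, time in s.
With the tool pointing down it reaches from about 0.4 to 0.85 m from the base axis. Payload 10.4 kg.
Tool frame: the origin (TCP) lies midway between the tips of the shut fingers; the grasp point (between the pads) lies 19 mm behind it; z points along the fingers, x is the direction in which the jaws open and shut, and the axes are right-handed (so a half turn about z gives the same grasp; the last joint's range is limited). The gripper opens to 87 mm and grips with 3 to 60 N. Pads are 19 mm wide; open, the fingers measure 117 mm over their backs; the gripper's body (75 mm by 190 mm) begins 51 mm behind the grasp point.
Start: joints at [-1.131, 0.332, -0.065, 1.46, 0.022, 1.35, -0.088], TCP at [0.279, 0.559, 0.223] pointing down, gripper open.
Joint ranges: [-2.6, 2.6], [-0.5, 2.12], [-1.47, 1.34], [0.16, 2.42], [-1.27, 4.41], [0.06, 2.06], [-2.6, 2.6]. Speed limits (rad/s): [2.22, 2.22, 2.79, 2.79, 3.14, 3.14, 3.14].

### API

Orientations are given as a unit quaternion [x, y, z, w].
In Python, from bench import r gives the robot as it stands. The module is installed in compiled form; this text tells all that it offers.
- The arm moves only by the tool play_rows, never from a script. Its argument "commands" is a list of rows, each a list of 7 numbers: the shift along the world's x, y, z in cm, then the turn, a rotation vector about the world's x, y, z in rad, then the finger opening in cm, from 0 to 8.7. A call has 1 to 20 rows; each row shifts and turns the commanded pose from where the row before left it; what a row does not reach is not made up. A row lasts 1/8 s, in which the tool goes at most 62.5 mm and 10.7 degrees, less where a joint would pass 70% of its speed; a pose out of reach is approached as far as the arm can. A call is refused whole if a number of a shift passes 6.25 or a number of a turn 0.188, either way. A call with a gripper value outside its range is refused whole. The fingers move at their own pace and stop on an object; "grip_force" is the grip in N (left out, the last holds). Time passes only in rows, so rows that do not move let the fingers close. It gives the time, the measured TCP pose, the force and the opening at its end, in the units of the state.
- r.read_state(): the state, without advancing time (a new reading comes with each control period).
- r.camera(name): name is "side" or "top"; returns a dict with "img" (400x640x3 uint8, red, green, blue), "K" (3x3 intrinsics, pixels), "k1" (the pictures are not rectified: a ray, as slopes to the right and down, at radius r is drawn at 1 + k1 r^2 times it, then the intrinsics apply), "camera_from_world" (4x4, takes a point from world to camera coordinates). Camera axes: x right, y down, z forward; pixel columns grow to the right and rows downward; lengths in m; the calibration is good to about 2 mm. A picture is of the moment at which its call begins. There is no depth.
- r.close_job(): hands the job in, once; it reports no verdict.
The state is a dict: "time": time; "joint_positions": joint angles; "joint_vel": joint speeds; "joint_torque": joint torques, N m; "ee_pos": TCP position; "eef_rot": TCP orientation; "ft_force": force on the tool from outside, world axes, zero at the start; "torque": the same for the moment, N m; "width": finger opening in m.
Only numpy, scipy, OpenCV 4.12 (cv2) and the standard library are available. Lean on these libraries where they do the work, as an engineer would, in place of code of your own. Each camera call takes 0.05 s, during which the arm holds its last target. There are 200 camera calls.

### The job

Show the apprentice the next job: push the green lamp round by its shade, without gripping it, until the shade is centred over the elm carving rest. Then point down at the half-carved ebony king, fingertips just above its top (within about 4 cm), and stay there for two seconds, then point the same way at the bone handle of the scraper and finish while still pointing at it. Touch neither king nor scraper, and leave everything else on the bench where it is.

Things in the scene. Friction and masses are not known exactly. Their poses are not given: they have to be found in the camera images.
- shade (a point): Centre of the lamp's shade: green-painted, solid, upright drum 100 mm in diameter and 40 mm high (underside 120 mm above the bench, this point 140 mm above it), with a cone above it that narrows to 44 mm at 190 mm height. A 14 mm rod rises from the cone to a level 14 mm tube at 260 mm height that runs to the lamp's post. The shade turns with the arm on a circle of 190 mm radius about the post. The point's x axis looks along the arm to the post, z up.
- lamp_post (a point): Point on the vertical swing axis of the lamp, at the height of the arm's tube (260 mm above the bench; the post's top with its brass cap is 281 mm high). Post 22 mm in diameter, on a fixed round foot 100 mm in diameter.
- lamp_arm (a joint): Swing angle of the lamp arm, rad, free between -1.0 and 1.2; growing means that the shade swings to the robot's left (clockwise seen from above). The shade starts to the left of the rest, so it must swing back to smaller values. Stiff hinge: it stays where it is left and needs about 1.5 N at the shade.
- rest_top (a point): Centre of the top face of the carving rest, 30 mm above the bench: a fixed elm block 90 x 90 mm with two dark cheeks, 12 mm high, along two edges. It lies within about 12 mm of the circle that the shade's centre can follow.
- king_top (a point): Top of the half-carved ebony king, 95 mm above the bench at the tip of its small cross. Almost black; square uncarved foot 38 x 38 mm and 34 mm high, turned body up to 34 mm in diameter above. Stands loose and upright, z up. Not to be touched.
- king: The same half-carved ebony king, origin at the centre of its underside.
- scraper_handle (a point): Top of the scraper's bone handle, half-way along it, 22 mm above the bench: a round ivory-white handle 100 mm long and 22 mm in diameter lying on the bench along this point's x axis, brass ferrule and flat steel blade to +x (whole tool 180 mm). Loose. Not to be touched.
- scraper: The same scraper, origin at bench level under the middle of its length, x towards the blade.
- pale_king: Bystander: a king of the same shape and size as the ebony one, in pale yellow boxwood, 95 mm high, origin at its underside.
- rook: Bystander: a half-carved ebony rook, almost black, 38 mm square foot, 63 mm high with four battlements, origin at its underside.
- hammer: Bystander: small brass hammer lying on the bench, wooden handle to its -x, 167 mm long, 24 mm high.
- pencil_box: Bystander, fixed: closed cedar pencil box with a brass latch, 204 x 74 mm, 45 mm high, origin at the centre of its underside, long along its x.
- wax_tin: Bystander: round flat wax tin with a yellow lid, 71 mm in diameter, 31 mm high.
- sanding_block: Bystander: cork sanding block 100 x 55 mm, 26 mm high.
Not all that is in view belongs to the job. Leave any purple look-alike of the king alone. Of the things shaped like the part that bears rest_top, the wooden one is meant.

How it is judged:
On the way, in this order (a step that is already met when the one before it is completed fails the run):
1. the lamp's shade stands over the carving rest (horizontal distance between shade and rest_top below 0.025 m), for 0.2 s.
2. the fingertips dwell just above the ebony king's top (horizontal distance between the grasp point and king_top below 0.027 m and z of the grasp point in the frame of king_top between 0.01 and 0.08 m and horizontal distance between shade and rest_top below 0.025 m), for 1.8 s.
At the end, for the whole second after the job is handed in: Grasp point (19 mm behind the fingertips) 10 to 80 mm above the top of the bone handle, within 25 mm sideways and 55 mm lengthwise of its middle; shade centre within 25 mm of the rest's centre seen from above; king and scraper within 6 mm of their starts (x of the grasp point in the frame of scraper_handle between -0.055 and 0.055 m and y of the grasp point in the frame of scraper_handle between -0.025 and 0.025 m and z of the grasp point in the frame of scraper_handle between 0.01 and 0.08 m and horizontal distance between shade and rest_top below 0.025 m and distance of each of king_top, scraper_handle from where it was at the start of the episode below 0.006 m); the robot touches nothing.
It fails at once if the ebony king is touched (contact force between any of the fingers, the arm and king above 0.5 N or distance of king from where it was at the start of the episode above 0.006 m).
It fails at once if the scraper is touched (contact force between any of the fingers, the arm and scraper above 0.5 N or distance of scraper from where it was at the start of the episode above 0.006 m).
It fails at once if the lamp is gripped instead of pushed (x of the grasp point in the frame of shade between -0.012 and 0.19 m and y of the grasp point in the frame of shade between -0.009 and 0.009 m and z of the grasp point in the frame of shade above -0.03 m and contact force between the fingers and anything else above 2 N).
It fails at once if a bystander is disturbed (distance of any of pale_king, rook, hammer, wax_tin, sanding_block from where it was at the start of the episode above 0.015 m).
It also fails if it takes over 64 s, if anything falls off the work surface, if the arm or the gripper's body presses on something with over 40 N, if the wrist force passes 120 N, or if a joint passes its speed limit or range.

## Working session

There is one attempt and no reset: what is moved stays moved. The work goes in short steps, Python scripts to look and compute and a tool call to move; the robot and the scene stay as the last step left them, time stands still between calls to the robot, and variables do not carry over. Pictures are saved under pics/ and viewed, about 8 in all and at most 12, crops included, and the job is handed in when it is done.

Besides the shell and the picture viewer there is one more tool, called after "Call:" by a JSON object that holds its "fn" and its "kwargs". play_rows: Moves the arm, as the interface text tells. Its arguments: {"type":"object","properties":{"commands":{"type":"array","items":{"type":"array","items":{"type":"number"}}},"grip_force":{"type":"number"}},"required":["commands"]}

```bash
mkdir -p pics; cat > h.py <<'E'
import numpy as np, cv2
from bench import r
def look(n,fn):
    c=r.camera(n); np.savez(f'pics/{fn}.npz',**{k:np.array(c[k]) for k in c}); cv2.imwrite(f'pics/{fn}.png',c['img'][:,:,::-1]); return c
def load(fn): return np.load(f'pics/{fn}.npz')
def ray(c,u,v):
    K=c['K'];k=float(c['k1']);d=np.array([(u-K[0,2])/K[0,0],(v-K[1,2])/K[1,1]]);s=d.copy()
    for _ in range(30): s=d/(1+k*(s@s))
    T=c['camera_from_world'];R=T[:3,:3];return -R.T@T[:3,3],R.T@np.array([s[0],s[1],1])
def atz(c,u,v,z):
    o,d=ray(c,u,v);return o+d*(z-o[2])/d[2]
def proj(c,p):
    T=c['camera_from_world'];q=T[:3,:3]@np.array(p)+T[:3,3];s=q[:2]/q[2];s=s*(1+float(c['k1'])*(s@s));return s*[c['K'][0,0],c['K'][1,1]]+c['K'][:2,2]
def tri(c1,p1,c2,p2):
    o1,d1=ray(c1,*p1);o2,d2=ray(c2,*p2);A=np.stack([d1,-d2],1);t=np.linalg.lstsq(A,o2-o1,rcond=None)[0]
    a=o1+d1*t[0];b=o2+d2*t[1];return (a+b)/2,np.linalg.norm(a-b)
E
python3 - <<'E'
from h import *
for n in('top','side'):
    c=look(n,n+'0');o,d=ray(c,320,200);print(n,o.round(3),d.round(3),c['K'][0,0],c['k1'])
s=r.read_state();print(s['time'],s['ee_pos'],s['eef_rot'],s['width'])
E
```

```text
top [0.307 0.037 1.308] [ 0.208 -0.017 -0.978] 462.6743221598178 -0.11038649665313233
side [ 0.378 -0.975  1.095] [ 0.112  0.728 -0.677] 492.8236034878295 -0.024329470376170892
0.1 [0.27890762 0.55896494 0.2218704 ] [ 8.50421825e-01  5.26101099e-01 -4.84264063e-04  3.45381735e-04] 0.08711916415150424
```

View pics/top0.png

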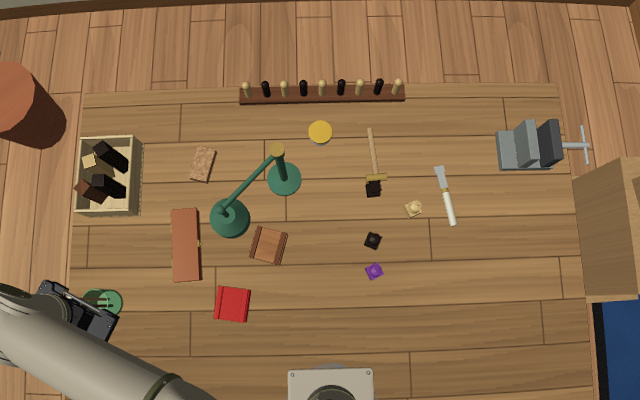

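View pics/side0.png

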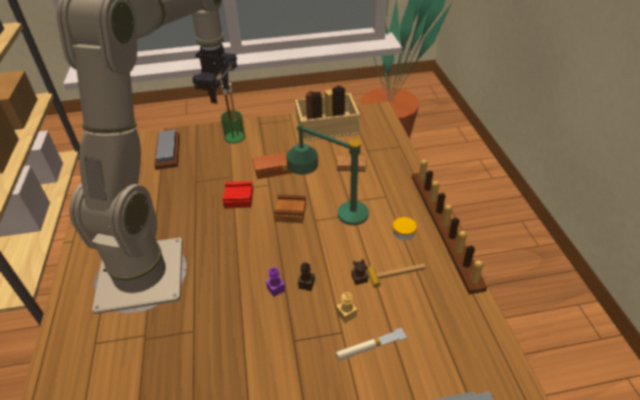

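The top view shows the shade at about (229,217), the elm rest at (268,245), the ebony king at (373,240), the scraper at (448,200) and the post at (280,155). In the side view the black figure at (306,275) has the king's shape, and the one at (360,270) is the rook. I'll enlarge crops of both to read pixels.

```bash
python3 - <<'E'
import cv2
a=cv2.imread('pics/top0.png')[120:290,190:470];cv2.imwrite('pics/tc.png',cv2.resize(a,None,fx=2.85,fy=2.85,interpolation=cv2.INTER_CUBIC))
a=cv2.imread('pics/side0.png')[110:370,225:435];cv2.imwrite('pics/sc.png',cv2.resize(a,None,fx=2.3,fy=2.3,interpolation=cv2.INTER_CUBIC))
E
```

```text
(no output)
```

View pics/tc.png

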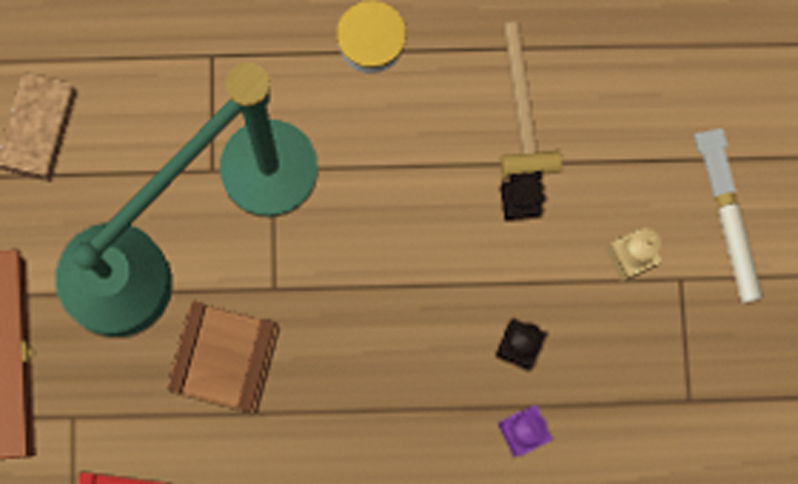

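View pics/sc.png

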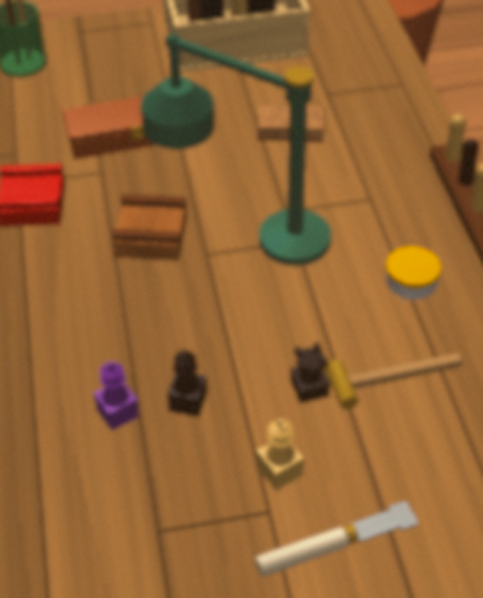

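Both crops are clear: cap at top(248,84)/side(299,76), king top at top(521,340)/side(185,353), handle ends at top(729,207),(750,300)/side(262,563),(347,538).

```bash
python3 - <<'E'
from h import *
t=load('top0');s=load('side0')
T=lambda u,v:(u/2.85+190,v/2.85+120)
S=lambda u,v:(u/2.3+225,v/2.3+110)
P={}
for n,a,b,z in [('cap',(248,84),(299,76),.281),('tubeend',(88,253),(174,41),.26),('drum',(114,281),(178,118),.145),('rest',(225,357),(150,224),.03),('king',(521,340),(185,353),.095),('hA',(729,207),(347,538),.015),('hB',(750,300),(262,563),.015),('pale',(647,240),(281,424),.095),('rook',(522,195),(309,352),.063),('boxlatchtop',(22,352),(137,128),.04),('tin',(372,33),(413,264),.031)]:
    p,e=tri(t,T(*a),s,S(*b));print(n,p.round(3),'gap',e.round(4),'top@z',atz(t,*T(*a),z)[:2].round(3),'side@z',atz(s,*S(*b),z)[:2].round(3))
for c in [(203,302),(278,322),(252,412),(170,390)]: print(atz(t,*T(*c),.036).round(3))
for c in [(0,250),(20,250),(34,457),(0,457)]: print('box',atz(t,*T(*c),.045).round(3))
E
```

```text
cap [0.65  0.116 0.276] gap 0.001 top@z [0.648 0.116] side@z [0.649 0.11 ]
tubeend [0.516 0.249 0.258] gap 0.0006 top@z [0.515 0.249] side@z [0.516 0.247]
drum [0.514 0.251 0.131] gap 0.0007 top@z [0.511 0.248] side@z [0.513 0.233]
rest [0.456 0.16  0.025] gap 0.0019 top@z [0.454 0.16 ] side@z [0.456 0.155]
king [ 0.46  -0.123  0.08 ] gap 0.0058 top@z [ 0.456 -0.121] side@z [ 0.462 -0.135]
hA [ 0.598 -0.352  0.008] gap 0.003 top@z [ 0.595 -0.35 ] side@z [ 0.599 -0.356]
hB [ 0.502 -0.365  0.011] gap 0.004 top@z [ 0.5   -0.364] side@z [ 0.504 -0.367]
pale [ 0.55  -0.247  0.085] gap 0.0005 top@z [ 0.547 -0.245] side@z [ 0.548 -0.254]
rook [ 0.606 -0.134  0.059] gap 0.0069 top@z [ 0.601 -0.133] side@z [ 0.608 -0.136]
boxlatchtop [0.463 0.358 0.038] gap 0.0021 top@z [0.462 0.357] side@z [0.464 0.355]
tin [0.783 0.008 0.031] gap 0.0007 top@z [0.783 0.008] side@z [0.784 0.008]
[0.508 0.18  0.036]
[0.486 0.107 0.036]
[0.4   0.133 0.036]
[0.422 0.213 0.036]
box [0.563 0.38  0.045]
box [0.562 0.36  0.045]
box [0.36  0.342 0.045]
box [0.36  0.375 0.045]
```

Call:
{"fn": "play_rows", "kwargs": {"commands": [[0,0,3.5,0,0,0,0],[0,0,3.5,0,0,0,0],[0,0,3.5,0,0,0,0],[2,-1.64,0,0,0,-0.126,0],[2,-1.64,0,0,0,-0.126,0],[2,-1.64,0,0,0,-0.126,0],[2,-1.64,0,0,0,-0.126,0],[2,-1.64,0,0,0,-0.126,0],[2,-1.64,0,0,0,-0.126,0],[2,-1.64,0,0,0,-0.126,0],[2,-1.64,0,0,0,-0.126,0],[2,-1.64,0,0,0,-0.126,0],[2,-1.64,0,0,0,-0.126,0],[2,-1.64,0,0,0,-0.126,0],[2,-1.64,0,0,0,-0.126,0],[2,-1.64,0,0,0,-0.126,0],[2,-1.64,0,0,0,-0.126,0],[2,-1.64,0,0,0,-0.126,0],[0,0,0,0,0,0,0]]}}

```text
time: 2.48
ee_pos: [0.5802, 0.3112, 0.3269]
eef_rot: [0.924, -0.383, 0.0, 0.001]
ft_force: [-0.9, 0.2, 0.1]
width: 0.0003
```

Call:
{"fn": "play_rows", "kwargs": {"commands": [[0,0,-2.8,0,0,0,0],[0,0,-2.8,0,0,0,0],[0,0,-2.8,0,0,0,0],[0,0,-2.8,0,0,0,0],[0,0,-2.8,0,0,0,0],[0,0,-2.8,0,0,0,0],[0,0,-2.6,0,0,0,0],[0,0,0,0,0,0,0],[0,0,0,0,0,0,0]]}}

```text
time: 3.6
ee_pos: [0.5791, 0.314, 0.1347]
eef_rot: [0.925, -0.38, 0.0, -0.001]
ft_force: [-0.3, -0.6, 0.2]
width: 0.0004
```

```bash
python3 - <<'E'
from h import *
look('top','top1');look('side','side1')
a=cv2.imread('pics/top1.png')[100:300,150:400];b=cv2.imread('pics/side1.png')[60:260,200:440]
a=cv2.resize(a,(400,320));b=cv2.resize(b,(384,320));cv2.imwrite('pics/m1.png',np.hstack([a,b]))
print(r.read_state()['ee_pos'],r.read_state()['ft_force'])
E
```

```text
[0.57953334 0.3138757  0.13511875] [-0.09080281 -0.59942048  0.11239945]
```

View pics/m1.png

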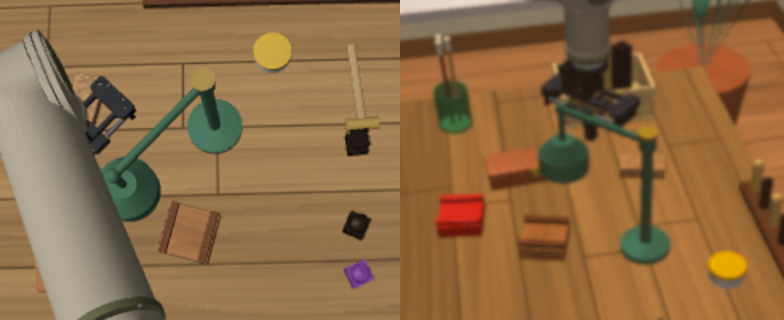

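The fingers are shut beside the drum, clear of the rod and tube. Next I push along the arc, about three quarters of the way, then look again.

Call:
{"fn": "play_rows", "kwargs": {"commands": [[-0.8,-0.76,0,0,0,0,0],[-0.8,-0.76,0,0,0,0,0],[-0.8,-0.76,0,0,0,0,0],[-0.78,-0.49,0,0,0,0.0465,0],[-0.78,-0.49,0,0,0,0.0465,0],[-0.78,-0.49,0,0,0,0.0465,0],[-0.71,-0.6,0,0,0,0.0465,0],[-0.71,-0.6,0,0,0,0.0465,0],[-0.71,-0.6,0,0,0,0.0465,0],[-0.62,-0.69,0,0,0,0.0465,0],[-0.62,-0.69,0,0,0,0.0465,0],[-0.62,-0.69,0,0,0,0.0465,0],[0,0,0,0,0,0,0],[0,0,0,0,0,0,0]]}}

```text
time: 5.45
ee_pos: [0.4917, 0.2371, 0.1337]
eef_rot: [0.983, -0.181, 0.0, -0.0]
ft_force: [-1.0, 0.4, 0.0]
width: 0.0006
```

```bash
python3 - <<'E'
from h import *
look('top','top2');look('side','side2')
a=cv2.imread('pics/top2.png')[120:280,200:360];b=cv2.imread('pics/side2.png')[80:240,240:400]
f=lambda x:cv2.resize(x,None,fx=2.5,fy=2.5,interpolation=cv2.INTER_CUBIC);cv2.imwrite('pics/m2.png',np.hstack([f(a),f(b)]))
s=r.read_state();print(s['ee_pos'],s['ft_force'])
E
```

```text
[0.49175326 0.23729168 0.13357347] [ 0.64531007 -0.30201986  0.44335913]
```

View pics/m2.png

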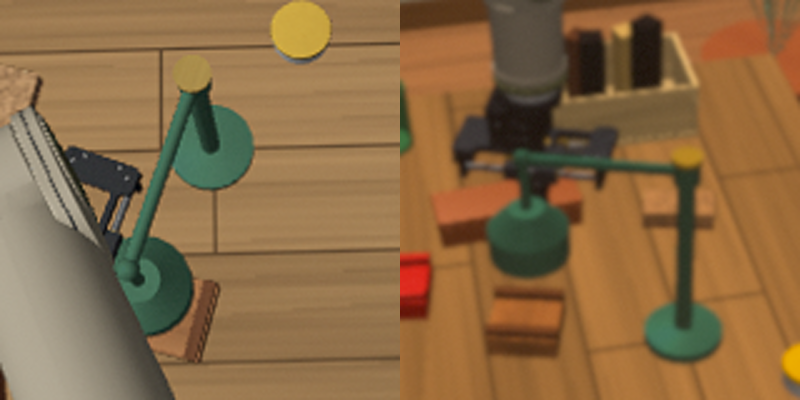

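The shade has swung with the pusher: tube end at top(130,271), side(121,157) in the crops.

```bash
python3 - <<'E'
from h import *
t=load('top2');s=load('side2')
a=(130/2.5+200,271/2.5+120);b=(121/2.5+240,157/2.5+80)
p,e=tri(t,a,s,b);print(p.round(4),e)
P=np.array([.648,.116]);d=p[:2]-P;phi=np.degrees(np.arctan2(d[1],d[0]));print(np.hypot(*d),phi)
u=d/np.hypot(*d);sh=P+.19*u;tool=r.read_state()['ee_pos'][:2]
print('shade',sh,'tangential d',(tool-sh)@[u[1],-u[0]],'radial',(tool-sh)@u,'to rest',sh-[.455,.159])
for f in (164,166,167.5):
    f=np.radians(f);v=np.array([np.cos(f),np.sin(f)]);print(P+.19*v+.0595*np.array([v[1],-v[0]])-tool)
E
```

```text
[0.4683 0.176  0.2624] 0.0027576045581902036
0.18947995857892752 161.52593517470086
shade [0.46779123 0.17620632] tangential d 0.06553043602566548 radial -0.0033707464951288975 to rest [0.01279123 0.01720632]
[-0.00999256 -0.01172551]
[-0.01371509 -0.01759392]
[-0.01637134 -0.02207854]
```

Call:
{"fn": "play_rows", "kwargs": {"commands": [[-0.5,-0.54,0,0,0,0.035,0],[-0.5,-0.54,0,0,0,0.035,0],[-0.5,-0.54,0,0,0,0.035,0],[0,0,0,0,0,0,0],[0,0,0,0,0,0,0],[0.35,1.5,0,0,0,0,0],[0.35,1.5,0,0,0,0,0],[0.35,1.5,0,0,0,0,0],[0.35,1.5,0,0,0,0,0],[0,0,3,0,0,0,0],[0,0,4,0,0,0,0],[0,0,4,0,0,0,0],[0,0,4,0,0,0,0],[0,0,4,0,0,0,0],[0,0,3,0,0,0,0],[0,0,0,0,0,0,0]]}}

```text
time: 7.55
ee_pos: [0.4915, 0.2819, 0.356]
eef_rot: [0.992, -0.129, 0.002, -0.001]
ft_force: [0.0, 0.6, -0.5]
width: 0.0005
```

```bash
python3 - <<'E'
from h import *
look('top','top3');look('side','side3')
a=cv2.imread('pics/top3.png')[120:280,200:360];b=cv2.imread('pics/side3.png')[80:240,240:400]
f=lambda x:cv2.resize(x,None,fx=2.5,fy=2.5,interpolation=cv2.INTER_CUBIC);cv2.imwrite('pics/m3.png',np.hstack([f(a),f(b)]))
s=r.read_state();print(s['ee_pos'],s['ft_force'])
E
```

```text
[0.49071055 0.28137097 0.35305689] [-0.63072238  0.40344795 -0.73541188]
```

View pics/m3.png

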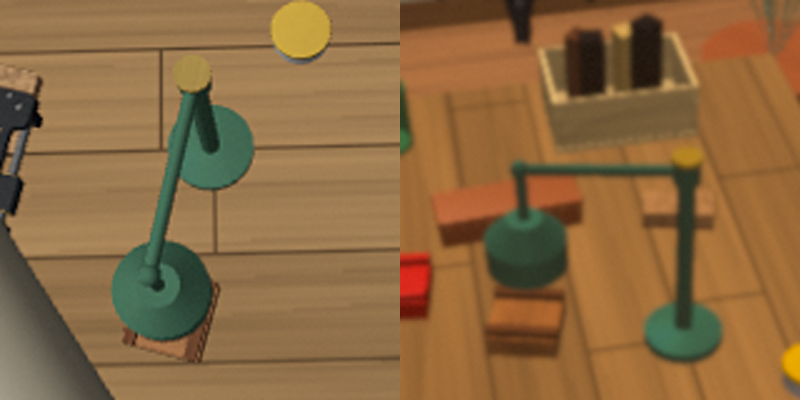

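The shade is now over the rest: tube end at top(150,274)/side(118,169), drum outline centred at top(162,290).

```bash
python3 - <<'E'
from h import *
t=load('top3');s=load('side3')
a=(150/2.5+200,274/2.5+120);b=(118/2.5+240,169/2.5+80)
p,e=tri(t,a,s,b);print(p.round(4),e)
P=np.array([.648,.116]);d=p[:2]-P;u=d/np.hypot(*d);sh=P+.19*u
print(np.hypot(*d),np.degrees(np.arctan2(d[1],d[0])),sh,sh-[.455,.159])
print(atz(t,162/2.5+200,290/2.5+120,.145))
E
```

```text
[0.4639 0.1579 0.2598] 0.00046906764951228113
0.18884746347210093 167.18369108469753 [0.46273361 0.15814695] [ 0.00773361 -0.00085305]
[0.46461153 0.15897407 0.145     ]
```

Call:
{"fn": "play_rows", "kwargs": {"commands": [[-0.33,-4.04,0,0,0,0,0],[-0.33,-4.04,0,0,0,0,0],[-0.33,-4.04,0,0,0,0,0],[-0.33,-4.04,0,0,0,0,0],[-0.33,-4.04,0,0,0,0,0],[-0.33,-4.04,0,0,0,0,0],[-0.33,-4.04,0,0,0,0,0],[-0.33,-4.04,0,0,0,0,0],[-0.33,-4.04,0,0,0,0,0],[-0.33,-4.04,0,0,0,0,0],[0,0,0,0,0,0,0],[0,0,-2.8,0,0,0,0],[0,0,-2.8,0,0,0,0],[0,0,-2.8,0,0,0,0],[0,0,-2.8,0,0,0,0],[0,0,-2.8,0,0,0,0],[0,0,-2.8,0,0,0,0],[0,0,-2.8,0,0,0,0],[0,0,-2.4,0,0,0,0],[0,0,0,0,0,0,0]]}}

```text
time: 10.15
ee_pos: [0.4562, -0.1221, 0.1316]
eef_rot: [0.992, -0.128, -0.002, 0.0]
ft_force: [0.9, 0.3, 0.4]
width: 0.0005
```

```bash
python3 - <<'E'
from h import *
c=look('side','side4')
b=cv2.imread('pics/side4.png')[180:340,230:420]
cv2.imwrite('pics/m4.png',cv2.resize(b,None,fx=3,fy=3,interpolation=cv2.INTER_CUBIC))
s=r.read_state();p=s['ee_pos'];print(p,s['ft_force'],((proj(c,p)-[230,180])*3).round(),((proj(c,[.458,-.124,.095])-[230,180])*3).round())
E
```

```text
[ 0.45714261 -0.12246527  0.13297778] [-0.24655922 -0.22087816  0.23402225] [216. 212.] [220. 242.]
```

View pics/m4.png

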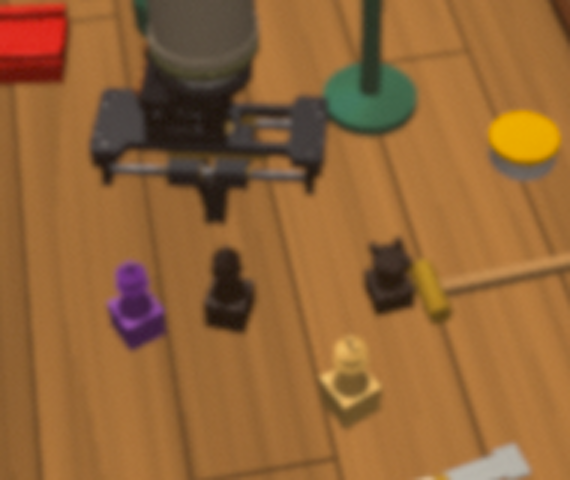

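The tip (216,216) is just above the king, whose top is at (227,248), so I shift a few mm toward it and dwell 2 s or more.

Call:
{"fn": "play_rows", "kwargs": {"commands": [[0.4,-0.6,-0.5,0,0,0,0],[0,0,0,0,0,0,0],[0,0,0,0,0,0,0],[0,0,0,0,0,0,0],[0,0,0,0,0,0,0],[0,0,0,0,0,0,0],[0,0,0,0,0,0,0],[0,0,0,0,0,0,0],[0,0,0,0,0,0,0],[0,0,0,0,0,0,0],[0,0,0,0,0,0,0],[0,0,0,0,0,0,0],[0,0,0,0,0,0,0],[0,0,0,0,0,0,0],[0,0,0,0,0,0,0],[0,0,0,0,0,0,0],[0,0,0,0,0,0,0],[0,0,0,0,0,0,0],[0,0,0,0,0,0,0],[0,0,0,0,0,0,0]]}}

```text
time: 12.7
ee_pos: [0.4617, -0.1291, 0.1286]
eef_rot: [0.992, -0.129, 0.0, 0.0]
ft_force: [0.2, 0.4, 0.6]
width: 0.0003
```

Call:
{"fn": "play_rows", "kwargs": {"commands": [[0,0,0,0,0,0,0],[0,0,0,0,0,0,0],[0,0,0,0,0,0,0],[0,0,0,0,0,0,0],[0,0,3,0,0,0,0],[0,0,4,0,0,0,0],[0,0,3,0,0,0,0],[1.1,-2.85,0,0,0,0.03,0],[1.1,-2.85,0,0,0,0.03,0],[1.1,-2.85,0,0,0,0.03,0],[1.1,-2.85,0,0,0,0.03,0],[1.1,-2.85,0,0,0,0.03,0],[1.1,-2.85,0,0,0,0.03,0],[1.1,-2.85,0,0,0,0.03,0],[1.1,-2.85,0,0,0,0.03,0],[0,0,0,0,0,0,0]]}}

```text
time: 14.7
ee_pos: [0.5492, -0.3592, 0.2279]
eef_rot: [1.0, -0.01, -0.001, 0.001]
ft_force: [-0.4, 0.2, 1.3]
width: 0.0003
```

Call:
{"fn": "play_rows", "kwargs": {"commands": [[0,-0.2,-2.8,0,0,0,0],[0,0,-2.8,0,0,0,0],[0,0,-2.8,0,0,0,0],[0,0,-2.8,0,0,0,0],[0,0,-2.8,0,0,0,0],[0,0,-2,0,0,0,0],[0,0,-1,0,0,0,0],[0,0,0,0,0,0,0],[0,0,0,0,0,0,0],[0,0,0,0,0,0,0],[0,0,0,0,0,0,0]]}}

```text
time: 16.08
ee_pos: [0.55, -0.3593, 0.0591]
eef_rot: [1.0, -0.009, 0.0, 0.0]
ft_force: [-0.1, 0.5, -0.4]
width: 0.0007
```

```bash
python3 - <<'E'
from h import *
c=look('side','side5');t=look('top','top5')
b=cv2.imread('pics/side5.png')[110:370,225:435];a=cv2.imread('pics/top5.png')[120:290,190:470]
b=cv2.resize(b,None,fx=1.6,fy=1.6,interpolation=cv2.INTER_CUBIC);a=cv2.resize(a,(440,267));a=cv2.copyMakeBorder(a,0,b.shape[0]-267,0,0,cv2.BORDER_CONSTANT)
cv2.imwrite('pics/m5.png',np.hstack([b,a]))
s=r.read_state();p=s['ee_pos'];print(p,s['ft_force'],s['time'],((proj(c,p)-[225,110])*1.6).round())
x0=cv2.imread('pics/side0.png').astype(int);x5=cv2.imread('pics/side5.png').astype(int)
for n,(u,v) in dict(king=(306,275),rook=(360,270),pale=(346,305),blade=(395,338),handle=(355,352),purple=(275,281),tin=(405,229),hammer=(400,271)).items(): print(n,abs(x0-x5)[v-7:v+8,u-7:u+8].mean().round(1))
E
```

```text
[ 0.54982943 -0.35918494  0.05880348] [-0.04783321  0.19394091 -0.13426672] 16.175 [212. 366.]
king 2.0
rook 24.7
pale 71.5
blade 3.7
handle 3.3
purple 2.4
tin 2.6
hammer 3.0
```

View pics/m5.png

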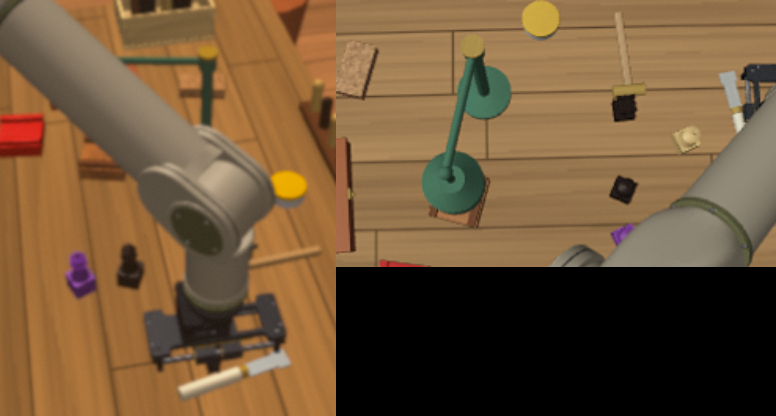

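```bash
python3 -c "
from bench import r
print(r.close_job())"
```

```text
the job is handed in; nothing more can be done
None
```

The job is done and handed in at about 16 s, with the arm still pointing at the scraper handle. No verdict came back, so these results rest on my own measurements.

- **Lamp:** I pushed the shade round with shut fingers along its arc, without gripping it. From two views its centre measured about (0.463, 0.158), about 8 mm from the rest's centre at (0.455, 0.159). The limit is 25 mm. The last top picture still shows it over the rest.
- **King:** I held the fingertips about 33 mm above the ebony king's top for over 2 s. The two views differed by 6–14 mm on where its top is, so I aimed between them, well inside the 27 mm tolerance.
- **Scraper:** The fingertips finished about 37 mm above the bone handle and within a few mm of its middle.
- **Nothing disturbed:** The last pictures show the king, scraper, tin and hammer unchanged. The force reading stayed at noise level. In the side view the arm now hides the rook and pale king, so the image comparison there failed. In the top view both look unmoved.

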